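# Nest the steel washing cups

### The job

Nest the three round steel washing cups so they can be put away as one: leave the wide shallow dish where it is, stand the middle-sized beaker in it, and then stand the tall narrow cup inside the beaker. Set each one down upright on the floor of the next, without dropping it.

Things in the scene. Friction and masses are not known exactly. Their poses are not given: they have to be found in the camera images.
- dish_centre (a point): wide shallow round open dish of plain steel, straight sides, outside diameter 104 mm, height 22 mm, wall 3 mm, floor 3 mm thick (inside diameter 98 mm), 0.35 kg, loose on the table. The point is on its axis, half-way up (11 mm above its underside); z is its axis, up
- beaker_centre (a point): middle-sized round open beaker of plain steel, straight sides, outside diameter 60 mm, height 58 mm, wall 3 mm, floor 3 mm thick (inside diameter 54 mm), about 0.14 kg, standing upright. The point is on its axis, half-way up (29 mm above its underside); z is its axis, up. Can be gripped across its outside near the rim; in the dish it stands 39 mm above the dish's rim
- tube_cup_centre (a point): tall narrow round open cup of plain steel, straight sides, outside diameter 32 mm, height 90 mm, wall 3 mm, floor 3 mm thick, about 0.09 kg, standing upright. The point is on its axis, half-way up (45 mm above its underside); z is its axis, up. Can be gripped across its outside near the rim; in the beaker it stands 35 mm above the beaker's rim

How it is judged:
On the way, in this order (a step that is already met when the one before it is completed fails the run):
1. the beaker stands upright inside the dish, let go (horizontal distance between beaker_centre and dish_centre below 0.025 m and z of beaker_centre in the frame of dish_centre below 0.03 m and angle between beaker_centre's own z axis and vertical below 0.17 rad and contact force between the fingers and beaker below 0.3 N), for 0.2 s.
2. the narrow cup stands upright inside the beaker, let go (horizontal distance between tube_cup_centre and beaker_centre below 0.018 m and z of tube_cup_centre in the frame of beaker_centre below 0.028 m and angle between tube_cup_centre's own z axis and vertical below 0.17 rad and contact force between the fingers and tube_cup below 0.3 N), for 0.2 s.
At the end, for the whole second after the job is handed in: the beaker stands upright (within 10 degrees) on the floor of the level dish, axes within 25 mm; the narrow cup stands upright (within 10 degrees) on the beaker's floor, axes within 18 mm; both at rest (horizontal distance between beaker_centre and dish_centre below 0.025 m and z of beaker_centre in the frame of dish_centre below 0.03 m and angle between each of beaker_centre, tube_cup_centre, dish_centre's own z axis and vertical below 0.17 rad and horizontal distance between tube_cup_centre and beaker_centre below 0.018 m and z of tube_cup_centre in the frame of beaker_centre below 0.028 m and linear speed of each of tube_cup, beaker below 0.03 m/s); the robot touches nothing.
It fails at once if the dish is carried or pushed more than 40 mm from where it stood (distance of dish_centre from where it was at the start of the episode above 0.04 m).
It fails at once if the beaker is dropped (falls free at over 0.5 m/s) (contact force between anything else and beaker below 0.05 N and linear speed of beaker above 0.5 m/s).
It fails at once if the narrow cup is dropped (falls free at over 0.5 m/s) (contact force between anything else and tube_cup below 0.05 N and linear speed of tube_cup above 0.5 m/s).
It also fails if it takes over 58 s, if anything falls off the work surface, if the arm or the gripper's body presses on something with over 40 N, if the wrist force passes 120 N, or if a joint passes its speed limit or range.

### The arm

A 6-joint arm with a two-finger parallel gripper is mounted at the origin on a cart in front of the work surface, level with it; the furniture and walls round the work are solid. World frame = base frame: x ahead of the robot, y to its left, z up, the work surface at z = 0. Lengths are in m, angles in rad, forces in N, time in s.
With the tool pointing down it reaches from about 0.35 to 0.775 m from the base axis. Payload 5.5 kg.
Tool frame: the origin (TCP) lies between the finger pads; the fingertips stand 22 mm ahead of it and the grasp point (between the pads) lies 3 mm ahead of it; z points along the fingers, y is the line along which they close (so a half turn about z gives the same grasp; the last joint's range is limited). The gripper opens to 85 mm and grips with 20 to 120 N. Pads are 22 mm wide; open, the fingers measure 114 mm over their backs; the gripper's body (76 mm by 85 mm) begins 54 mm behind the grasp point. The pads swing forward as they close: fully open they stand 13 mm farther back than shut.
Start: joints at [-1.246, 0.313, 0.046, 1.304, 0, 1.431], TCP at [0.258, -0.514, 0.253] pointing down, gripper open.
Joint ranges: [-2.76, 2.76], [-0.86, 1.69], [-1.03, 1.26], [-2.2, 2.34], [-1.47, 1.5], [-3.14, 3.14]. Speed limits (rad/s): [2.57, 2.57, 3.14, 3.14, 3.14, 3.14].

### API

Orientations are given as a 3x3 rotation matrix whose columns are the frame's x, y, z axes.
In Python, from plant import * gives the robot as it stands. The module is installed in compiled form; this text tells all that it offers.
- The arm moves only by the tool arm_command, never from a script. Its argument "deltas" is a list of rows, each a list of 7 numbers: the shift along the tool's x, y, z in mm, then the turn, a rotation vector about the tool's x, y, z in degrees, then the closure, from 0 (fully open) to 1 (shut). A call has exactly 5 rows; each row shifts and turns the commanded pose from where the row before left it, along the tool's axes as they then stand; what a row does not reach is not made up. A row lasts 1/10 s, in which the tool goes at most 50 mm and 8.59 degrees, less where a joint would pass 70% of its speed; a pose out of reach is approached as far as the arm can. A call is refused whole if a number of a shift passes 50 or a number of a turn 8.59, either way. A call with a gripper value outside its range is refused whole. The fingers move at their own pace and stop on an object; "grip_force" is the grip in N (left out, the last holds). Time passes only in rows, so rows that do not move let the fingers close, or fill a call up. It gives the time, the measured TCP pose, the force, the opening and the grip force at its end, in the units of the state.
- get_state(): the state, without advancing time (a new reading comes with each control period).
- capture(name): name is "side" or "top"; returns (picture, depth): 400x640x3 uint8, red, green, blue; 400x640 float32, m along the optical axis (not along the pixel's ray), 0 where there is no reading.
- camera_info(name): a dict with "intrinsics" (3x3 intrinsics, pixels), "eye" and "attitude" of the camera in the world. Camera axes: x right, y down, z forward; pixel columns grow to the right and rows downward; lengths in m; the calibration is good to about 2 mm. A picture is of the moment at which its call begins. camera_info takes no time and is no camera call.
- finish_job(): hands the job in; it is judged then, once.
The state is a dict: "time": time; "joints": joint angles; "joint_vel": joint speeds; "joint_torque": joint torques, N m; "tool_pos": TCP position; "eef_rot": TCP orientation; "wrist_force": force on the tool from outside, world axes, zero at the start; "torque": the same for the moment, N m; "opening": finger opening in m; "grasp_force": force on a finger pad.
Only numpy, scipy, OpenCV 4.12 (cv2) and the standard library are available. Lean on these libraries where they do the work, as an engineer would, in place of code of your own. Each camera call takes 0.05 s, during which the arm holds its last target. There are 200 camera calls.

## Working session

There is one attempt and no reset: what is moved stays moved. The work goes in short steps, Python scripts to look and compute and a tool call to move; the robot and the scene stay as the last step left them, time stands still between calls to the robot, and variables do not carry over. Pictures are saved under pics/ and viewed, at most 10 in all, crops included, and the job is handed in when it is done.

Besides the shell and the picture viewer there is one more tool, called after "Request:" by a JSON object that holds its "fn" and its "kwargs", one argument or row to a line. arm_command: Moves the arm, as the interface text tells. Its arguments: {"type":"object","properties":{"deltas":{"type":"array"},"grip_force":{"type":"number"}},"required":["deltas"]}

```bash
mkdir -p pics
python3 - <<'E'
from plant import *
import cv2,numpy as np
s=get_state();print(s['time'],s['tool_pos'],s['eef_rot'],s['opening'])
for n in('top','side'):
    p,d=capture(n);cv2.imwrite(f'pics/{n}0.png',p[:,:,::-1]);np.save(f'{n}0.npy',d)
    c=camera_info(n);print(n,c)
E
```

```text
0.0 [ 0.25756957 -0.51354303  0.25238758] [[ 8.93921599e-01  4.48222996e-01 -5.66645969e-04]
 [ 4.48223257e-01 -8.93919860e-01  1.78766759e-03]
 [ 2.94737639e-04 -1.85201858e-03 -9.99998242e-01]] 0.08532501062096912
top {'intrinsics': array([[499.89697634,   0.        , 329.103559  ],
       [  0.        , 499.89697634, 193.68779911],
       [  0.        ,   0.        ,   1.        ]]), 'eye': array([ 0.38453506, -0.10588615,  0.88683199]), 'attitude': array([[-0.01717993, -0.98614025,  0.16502199],
       [-0.99984027,  0.01613077, -0.00769581],
       [ 0.00492722, -0.16512785, -0.98625986]])}
side {'intrinsics': array([[456.9280144 ,   0.        , 321.14975039],
       [  0.        , 456.9280144 , 193.13494579],
       [  0.        ,   0.        ,   1.        ]]), 'eye': array([0.28234732, 0.67821004, 0.49854172]), 'attitude': array([[-0.9558083 , -0.12083449,  0.26801029],
       [-0.29331773,  0.45359647, -0.84155508],
       [-0.01987964, -0.8829775 , -0.46899417]])}
```

View pics/top0.png

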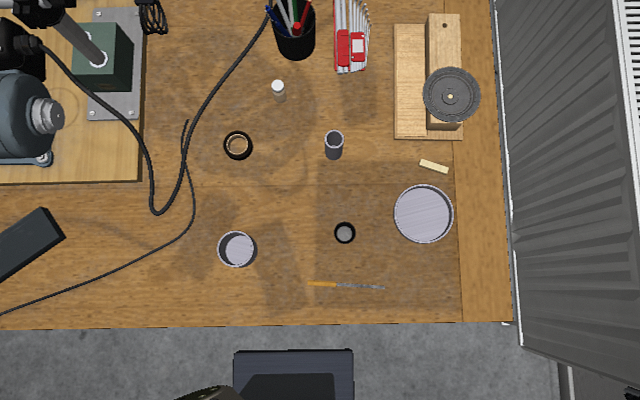

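View pics/side0.png

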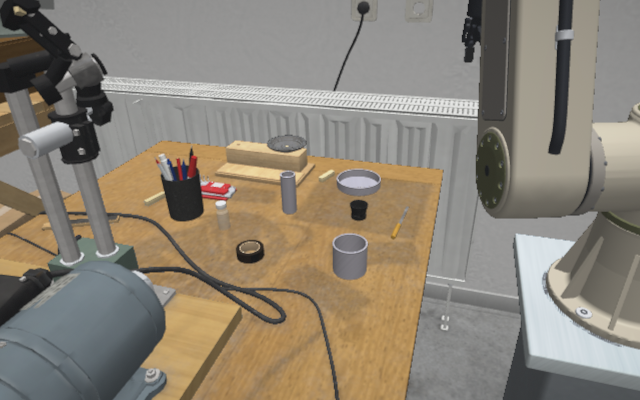

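The top view shows the dish at about (424,214), the beaker at (236,249) and the narrow cup with its rim at about (334,137). A small black pot stands at (344,232). Next I'll fit the rims from the depth image.

```bash
cat > h.py <<'E'
import numpy as np,cv2
from plant import *
from scipy.optimize import least_squares
def cloud(n,d):
    c=camera_info(n);K=c['intrinsics'];v,u=np.mgrid[:400,:640]
    P=np.stack([(u-K[0,2])*d/K[0,0],(v-K[1,2])*d/K[1,1],d],-1)@c['attitude'].T+c['eye']
    P[d==0]=np.nan;return P
def rim(n,d,box,z,R,tol=.004):
    u0,v0,u1,v1=box;P=cloud(n,d)[v0:v1,u0:u1].reshape(-1,3)
    Q=P[abs(P[:,2]-z)<tol]
    if len(Q)<5: return None
    f=least_squares(lambda c:np.maximum(0,abs(np.hypot(Q[:,0]-c[0],Q[:,1]-c[1])-R+.0015)-.0015),Q[:,:2].mean(0),loss='soft_l1',f_scale=.002)
    return f.x.round(4),len(Q),round(float(np.sqrt(np.mean(f.fun**2))),4),np.median(Q[:,2]).round(4)
E
python3 - <<'E'
from h import *
d=np.load('top0.npy')
for b,z,R in(((385,175,463,252),.022,.052),((210,225,262,275),.058,.030),((318,122,350,165),.09,.016)):print(rim('top',d,b,z,R))
d=np.load('side0.npy')
for b,z,R in(((328,163,388,200),.022,.052),((325,225,375,285),.058,.030),((275,165,303,218),.09,.016)):print(rim('side',d,b,z,R))
P=cloud('top',np.load('top0.npy'))
for u,v in((344,232),(280,300),(424,214),(236,247),(278,86),(237,134),(450,97),(334,137),(336,152)):print(u,v,P[v,u].round(3))
E
```

```text
(array([ 0.4925, -0.277 ]), 393, 0.0002, np.float64(0.023))
(array([0.4346, 0.044 ]), 246, 0.0001, np.float64(0.0591))
(array([ 0.6097, -0.1222]), 131, 0.0001, np.float64(0.0908))
(array([ 0.4917, -0.2733]), 169, 0.0007, np.float64(0.0206))
(array([0.434 , 0.0475]), 203, 0.0003, np.float64(0.057))
(array([ 0.6087, -0.1189]), 66, 0.0005, np.float64(0.0884))
344 232 [ 0.462 -0.137  0.016]
280 300 [ 0.347 -0.024  0.001]
424 214 [ 0.493 -0.281  0.005]
236 247 [0.44  0.052 0.004]
278 86 [ 0.715 -0.027  0.059]
237 134 [0.64  0.05  0.021]
450 97 [ 0.687 -0.323  0.067]
334 137 [ 0.623 -0.123  0.054]
336 152 [ 0.595 -0.125  0.06 ]
```

Both cameras agree to about 3 mm. I'll use the averages: dish (0.492,-0.275), beaker (0.434,0.046), narrow cup (0.609,-0.1205). First move is to above the beaker.

Request:
{"fn": "arm_command", "kwargs": {
  "deltas": [
    [27.2, -28.1, 7, 0, 0, 0, 0],
    [27.2, -28.1, 7, 0, 0, 0, 0],
    [27.2, -28.1, 7, 0, 0, 0, 0],
    [27.2, -28.1, 7, 0, 0, 0, 0],
    [27.2, -28.1, 7, 0, 0, 0, 0]
  ],
  "grip_force": 40
}}

```text
time: 0.6
tool_pos: [0.3164, -0.3258, 0.2176]
eef_rot: [[0.894, 0.448, -0.0], [0.448, -0.894, 0.001], [0.0, -0.001, -1.0]]
wrist_force: [1.0, -0.3, -0.5]
opening: 0.0852
grasp_force: 0.0
```

Request:
{"fn": "arm_command", "kwargs": {
  "deltas": [
    [27.2, -28.1, 7, 0, 0, 0, 0],
    [27.2, -28.1, 7, 0, 0, 0, 0],
    [27.2, -28.1, 7, 0, 0, 0, 0],
    [27.2, -28.1, 7, 0, 0, 0, 0],
    [27.2, -28.1, 7, 0, 0, 0, 0]
  ]
}}

```text
time: 1.1
tool_pos: [0.3749, -0.1393, 0.1829]
eef_rot: [[0.894, 0.448, -0.0], [0.448, -0.894, 0.0], [-0.0, -0.0, -1.0]]
wrist_force: [1.0, -0.2, -0.1]
opening: 0.0853
grasp_force: 0.0
```

Request:
{"fn": "arm_command", "kwargs": {
  "deltas": [
    [27.2, -28.1, 7, 0, 0, 0, 0],
    [27.2, -28.1, 7, 0, 0, 0, 0],
    [27.2, -28.1, 7, 0, 0, 0, 0],
    [27.2, -28.1, 7, 0, 0, 0, 0],
    [27.2, -28.1, 7, 0, 0, 0, 0]
  ]
}}

```text
time: 1.6
tool_pos: [0.4335, 0.0473, 0.1478]
eef_rot: [[0.894, 0.448, -0.0], [0.448, -0.894, -0.0], [-0.0, 0.0, -1.0]]
wrist_force: [1.1, -0.2, -0.5]
opening: 0.0852
grasp_force: 0.0
```

Request:
{"fn": "arm_command", "kwargs": {
  "deltas": [
    [0, 0, 0, 0, 0, 0, 0],
    [0, 0, 0, 0, 0, 0, 0],
    [0, 0, 0, 0, 0, 0, 0],
    [0, 0, 0, 0, 0, 0, 0],
    [0, 0, 0, 0, 0, 0, 0]
  ]
}}

```text
time: 2.1
tool_pos: [0.4335, 0.0446, 0.1485]
eef_rot: [[0.895, 0.446, 0.0], [0.446, -0.895, -0.0], [0.0, 0.0, -1.0]]
wrist_force: [0.6, 0.7, 0.3]
opening: 0.0849
grasp_force: 0.0
```

Tracking is good. One look before descending.

Run:
```python
from h import *
p,d=capture('side');print(get_state()['tool_pos'],rim('side',d,(325,225,375,285),.058,.030))
cv2.imwrite('pics/s1.png',cv2.resize(p[100:300,230:470],None,fx=3,fy=3)[:,:,::-1])
```

```text
[0.43356394 0.04470188 0.14848786] (array([0.4339, 0.0477]), 206, 0.0002, np.float64(0.0571))
```

View pics/s1.png

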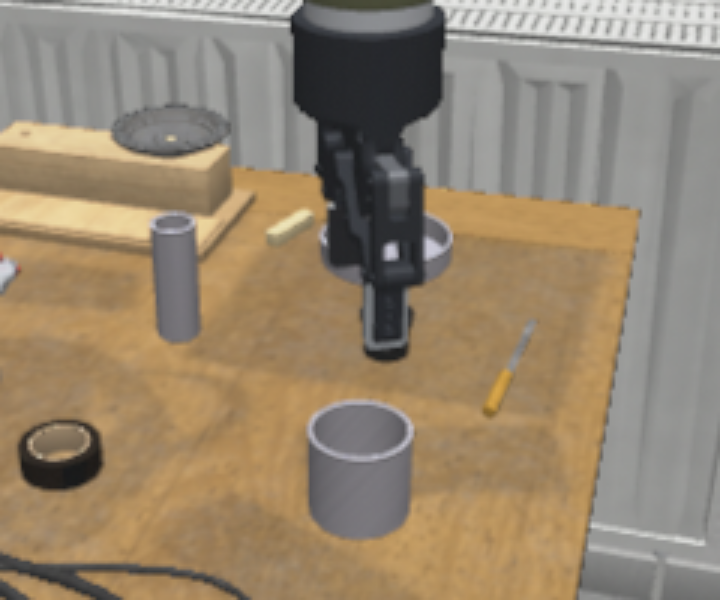

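The beaker's rim is at about (360,430) in the crop, with the open fingers just above and behind it, centred to within 2 mm. I'll descend and grip.

Request:
{"fn": "arm_command", "kwargs": {
  "deltas": [
    [0.7, -1.3, 20, 0, 0, 0, 0],
    [0, 0, 20, 0, 0, 0, 0],
    [0, 0, 20, 0, 0, 0, 0],
    [0, 0, 20, 0, 0, 0, 0],
    [0, 0, 20, 0, 0, 0, 0]
  ]
}}

```text
time: 2.65
tool_pos: [0.4337, 0.0464, 0.0478]
eef_rot: [[0.895, 0.447, 0.001], [0.447, -0.895, -0.0], [0.001, 0.001, -1.0]]
wrist_force: [-0.5, -0.1, 0.3]
opening: 0.0853
grasp_force: 0.0
```

Request:
{"fn": "arm_command", "kwargs": {
  "deltas": [
    [0, 0, 0, 0, 0, 0, 0],
    [0, 0, 0, 0, 0, 0, 0],
    [0, 0, 0, 0, 0, 0, 0.1],
    [0, 0, 0, 0, 0, 0, 0.2],
    [0, 0, 0, 0, 0, 0, 0.3]
  ]
}}

```text
time: 3.15
tool_pos: [0.4345, 0.0469, 0.0495]
eef_rot: [[0.894, 0.448, 0.002], [0.448, -0.894, -0.0], [0.002, 0.001, -1.0]]
wrist_force: [-1.8, -0.8, 9.3]
opening: 0.0607
grasp_force: 21.0
```

Request:
{"fn": "arm_command", "kwargs": {
  "deltas": [
    [0, 0, 0, 0, 0, 0, 0.4],
    [0, 0, 0, 0, 0, 0, 0.5],
    [0, 0, 0, 0, 0, 0, 0.6],
    [0, 0, 0, 0, 0, 0, 0.6],
    [0, 0, 0, 0, 0, 0, 0.6]
  ]
}}

```text
time: 3.65
tool_pos: [0.4345, 0.0469, 0.0497]
eef_rot: [[0.894, 0.448, 0.002], [0.448, -0.894, -0.001], [0.002, 0.002, -1.0]]
wrist_force: [-1.7, -1.0, 8.3]
opening: 0.0595
grasp_force: 41.5
```

Request:
{"fn": "arm_command", "kwargs": {
  "deltas": [
    [0, 0, -10, 0, 0, 0, 0.6],
    [0, 0, -20, 0, 0, 0, 0.6],
    [0, 0, -25, 0, 0, 0, 0.6],
    [0, 0, -25, 0, 0, 0, 0.6],
    [0, 0, -20, 0, 0, 0, 0.6]
  ]
}}

```text
time: 4.15
tool_pos: [0.4337, 0.0472, 0.1503]
eef_rot: [[0.894, 0.448, 0.001], [0.448, -0.894, -0.0], [0.001, 0.001, -1.0]]
wrist_force: [0.4, 0.4, -0.9]
opening: 0.0596
grasp_force: 43.7
```

Run:
```python
from h import *
p,d=capture('side');s=get_state();print(s['tool_pos'],s['opening'],s['grasp_force'],s['wrist_force'])
cv2.imwrite('pics/s2.png',cv2.resize(p[100:300,230:470],None,fx=3,fy=3)[:,:,::-1])
```

```text
[0.43546154 0.0470707  0.1530163 ] 0.059633485964276735 43.71054869145155 [ 1.1778608  -0.35181892  0.49279412]
```

View pics/s2.png

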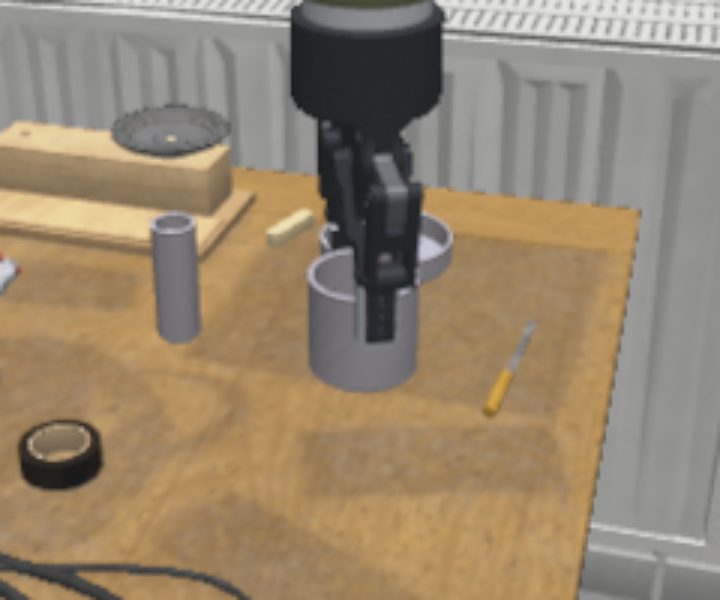

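The beaker is held upright, with its rim at about (362,285) in the crop. I'll carry it over the dish and fit both rims there.

Request:
{"fn": "arm_command", "kwargs": {
  "deltas": [
    [-6, 20, 0, 0, 0, 0, 0.6],
    [-9.5, 32, 0, 0, 0, 0, 0.6],
    [-9.5, 32, 0, 0, 0, 0, 0.6],
    [-9.5, 32, 0, 0, 0, 0, 0.6],
    [-9.5, 32, 0, 0, 0, 0, 0.6]
  ]
}}

```text
time: 4.7
tool_pos: [0.4604, -0.106, 0.1481]
eef_rot: [[0.894, 0.448, -0.0], [0.448, -0.894, 0.0], [-0.0, -0.0, -1.0]]
wrist_force: [0.1, 0.2, -1.4]
opening: 0.0595
grasp_force: 43.8
```

Request:
{"fn": "arm_command", "kwargs": {
  "deltas": [
    [-9.5, 32, 0, 0, 0, 0, 0.6],
    [-9.5, 32, 0, 0, 0, 0, 0.6],
    [-9.5, 32, 0, 0, 0, 0, 0.6],
    [-9.5, 32, 0, 0, 0, 0, 0.6],
    [-7, 23, 0, 0, 0, 0, 0.6]
  ]
}}

```text
time: 5.2
tool_pos: [0.4881, -0.2621, 0.1479]
eef_rot: [[0.894, 0.447, 0.0], [0.447, -0.894, -0.0], [-0.0, 0.0, -1.0]]
wrist_force: [0.7, -0.8, -1.9]
opening: 0.0595
grasp_force: 43.8
```

Request:
{"fn": "arm_command", "kwargs": {
  "deltas": [
    [-3.8, 14.6, 0, 0, 0, 0, 0.6],
    [0, 0, 0, 0, 0, 0, 0.6],
    [0, 0, 0, 0, 0, 0, 0.6],
    [0, 0, 0, 0, 0, 0, 0.6],
    [0, 0, 0, 0, 0, 0, 0.6]
  ]
}}

```text
time: 5.7
tool_pos: [0.491, -0.2736, 0.1484]
eef_rot: [[0.893, 0.449, -0.0], [0.449, -0.893, 0.0], [-0.0, -0.0, -1.0]]
wrist_force: [-0.2, 0.0, -1.3]
opening: 0.0596
grasp_force: 43.8
```

Run:
```python
from h import *
p,d=capture('side');s=get_state();print(s['tool_pos'],s['opening'])
P=cloud('side',d)
for z,R,t in((.160,.030,.006),(.022,.052,.004)):
    Q=np.argwhere((abs(P[...,2]-z)<t)&(np.hypot(P[...,0]-.492,P[...,1]+.275)<R+.012));print(Q.min(0),Q.max(0))
    print(rim('side',d,(Q[:,1].min(),Q[:,0].min(),Q[:,1].max()+1,Q[:,0].max()+1),z,R,t))
cv2.imwrite('pics/s3.png',cv2.resize(p[80:230,260:460],None,fx=4,fy=4)[:,:,::-1])
```

```text
[ 0.4911255  -0.27375801  0.14844006] 0.059452283928264196
[115 347] [130 373]
(array([ 0.4887, -0.2678]), 125, 0.0053, np.float64(0.158))
[169 337] [189 380]
(array([ 0.4918, -0.2733]), 172, 0.0007, np.float64(0.0204))
```

View pics/s3.png

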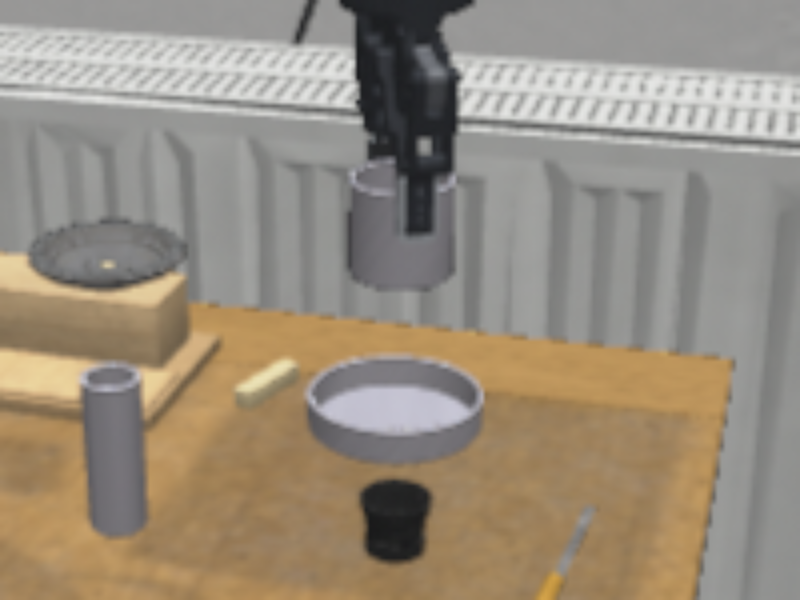

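The beaker hangs at about (400,230) in the crop, over the dish at (395,405), centred within a few mm of a 19 mm margin. Lowering.

Request:
{"fn": "arm_command", "kwargs": {
  "deltas": [
    [0, 0, 18, 0, 0, 0, 0.6],
    [0, 0, 22, 0, 0, 0, 0.6],
    [0, 0, 22, 0, 0, 0, 0.6],
    [0, 0, 18, 0, 0, 0, 0.6],
    [0, 0, 10, 0, 0, 0, 0.6]
  ]
}}

```text
time: 6.25
tool_pos: [0.4905, -0.2736, 0.0569]
eef_rot: [[0.894, 0.449, -0.002], [0.449, -0.894, 0.001], [-0.001, -0.002, -1.0]]
wrist_force: [-0.1, -0.3, -1.8]
opening: 0.0594
grasp_force: 43.8
```

Request:
{"fn": "arm_command", "kwargs": {
  "deltas": [
    [0, 0, 1.5, 0, 0, 0, 0.6],
    [0, 0, 1, 0, 0, 0, 0.6],
    [0, 0, 0.5, 0, 0, 0, 0.6],
    [0, 0, 0, 0, 0, 0, 0.6],
    [0, 0, 0, 0, 0, 0, 0.6]
  ]
}}

```text
time: 6.75
tool_pos: [0.4916, -0.2752, 0.056]
eef_rot: [[0.894, 0.448, 0.001], [0.448, -0.894, -0.001], [0.001, 0.001, -1.0]]
wrist_force: [0.1, 0.0, -1.3]
opening: 0.0592
grasp_force: 43.8
```

Request:
{"fn": "arm_command", "kwargs": {
  "deltas": [
    [0, 0, 1, 0, 0, 0, 0.6],
    [0, 0, 1, 0, 0, 0, 0.6],
    [0, 0, 0.5, 0, 0, 0, 0.6],
    [0, 0, 0, 0, 0, 0, 0.6],
    [0, 0, 0, 0, 0, 0, 0.6]
  ]
}}

```text
time: 7.25
tool_pos: [0.4911, -0.2748, 0.0528]
eef_rot: [[0.894, 0.448, -0.0], [0.448, -0.894, -0.0], [-0.0, 0.0, -1.0]]
wrist_force: [-0.7, -0.5, -0.3]
opening: 0.0593
grasp_force: 43.9
```

Request:
{"fn": "arm_command", "kwargs": {
  "deltas": [
    [0, 0, 0.5, 0, 0, 0, 0.6],
    [0, 0, 0.5, 0, 0, 0, 0.6],
    [0, 0, 0.5, 0, 0, 0, 0.6],
    [0, 0, 0, 0, 0, 0, 0.6],
    [0, 0, 0, 0, 0, 0, 0.6]
  ]
}}

```text
time: 7.75
tool_pos: [0.4911, -0.2749, 0.0527]
eef_rot: [[0.894, 0.448, 0.0], [0.448, -0.894, -0.001], [0.0, 0.001, -1.0]]
wrist_force: [-3.6, 1.9, 10.3]
opening: 0.0594
grasp_force: 44.9
```

In contact at the expected height. Releasing and raising.

Request:
{"fn": "arm_command", "kwargs": {
  "deltas": [
    [0, 0, 0, 0, 0, 0, 0.2],
    [0, 0, 0, 0, 0, 0, 0.1],
    [0, 0, 0, 0, 0, 0, 0],
    [0, 0, 0, 0, 0, 0, 0],
    [0, 0, 0, 0, 0, 0, 0]
  ]
}}

```text
time: 8.25
tool_pos: [0.4912, -0.2748, 0.0511]
eef_rot: [[0.894, 0.448, -0.0], [0.448, -0.894, 0.0], [-0.0, -0.0, -1.0]]
wrist_force: [-0.3, 0.3, -0.9]
opening: 0.0854
grasp_force: 0.0
```

Request:
{"fn": "arm_command", "kwargs": {
  "deltas": [
    [0, 0, -10, 0, 0, 0, 0],
    [0, 0, -25, 0, 0, 0, 0],
    [0, 0, -35, 0, 0, 0, 0],
    [0, 0, -40, 0, 0, 0, 0],
    [0, 0, -20, 0, 0, 0, 0]
  ]
}}

```text
time: 8.75
tool_pos: [0.4924, -0.2757, 0.1857]
eef_rot: [[0.894, 0.448, 0.004], [0.448, -0.894, -0.003], [0.002, 0.005, -1.0]]
wrist_force: [1.0, 0.3, -0.2]
opening: 0.0854
grasp_force: 0.0
```

Run:
```python
from h import *
p,d=capture('side');s=get_state();print(s['tool_pos'],s['opening'])
P=cloud('side',d)
for z,R,x,y in((.061,.030,.492,-.275),(.022,.052,.492,-.275),(.09,.016,.609,-.12)):
    Q=np.argwhere((abs(P[...,2]-z)<.004)&(np.hypot(P[...,0]-x,P[...,1]-y)<R+.012))
    print(rim('side',d,(Q[:,1].min(),Q[:,0].min(),Q[:,1].max()+1,Q[:,0].max()+1),z,R))
cv2.imwrite('pics/s4.png',cv2.resize(p[80:230,260:460],None,fx=4,fy=4)[:,:,::-1])
```

```text
[ 0.49339469 -0.27642994  0.18821388] 0.08521339276238687
(array([ 0.4897, -0.2732]), 106, 0.0005, np.float64(0.0592))
(array([ 0.4949, -0.2832]), 198, 0.0085, np.float64(0.0206))
(array([ 0.6086, -0.1187]), 65, 0.0006, np.float64(0.0886))
```

View pics/s4.png

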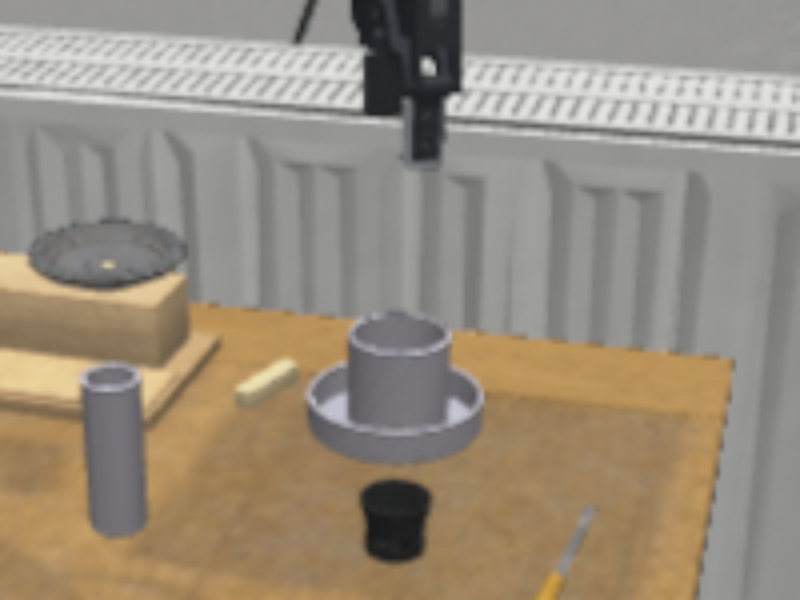

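The beaker stands upright and centred in the dish, with its rim at about (400,335) in the crop. On to the narrow cup.

Request:
{"fn": "arm_command", "kwargs": {
  "deltas": [
    [30, -15, 0, 0, 0, 0, 0],
    [36, -18, 0, 0, 0, 0, 0],
    [38, -19, 0, 0, 0, 0, 0],
    [38, -19, 0, 0, 0, 0, 0],
    [32, -15.2, 0, 0, 0, 0, 0]
  ]
}}

```text
time: 9.3
tool_pos: [0.609, -0.1179, 0.1816]
eef_rot: [[0.894, 0.449, 0.0], [0.449, -0.894, 0.0], [0.0, 0.0, -1.0]]
wrist_force: [0.6, -0.6, -0.6]
opening: 0.0849
grasp_force: 0.0
```

Request:
{"fn": "arm_command", "kwargs": {
  "deltas": [
    [0, 0, 0, 0, 0, 0, 0],
    [0, 0, 0, 0, 0, 0, 0],
    [0, 0, 0, 0, 0, 0, 0],
    [0, 0, 0, 0, 0, 0, 0],
    [0, 0, 0, 0, 0, 0, 0]
  ]
}}

```text
time: 9.8
tool_pos: [0.6075, -0.1208, 0.1815]
eef_rot: [[0.895, 0.447, -0.0], [0.447, -0.895, -0.0], [-0.0, 0.0, -1.0]]
wrist_force: [0.1, -1.9, -0.9]
opening: 0.0856
grasp_force: 0.0
```

Request:
{"fn": "arm_command", "kwargs": {
  "deltas": [
    [2, 0.6, 16, 0, 0, 0, 0],
    [0, 0, 22, 0, 0, 0, 0],
    [0, 0, 22, 0, 0, 0, 0],
    [0, 0, 22, 0, 0, 0, 0],
    [0, 0, 14, 0, 0, 0, 0]
  ]
}}

```text
time: 10.3
tool_pos: [0.609, -0.1199, 0.0837]
eef_rot: [[0.894, 0.447, -0.002], [0.447, -0.894, 0.0], [-0.001, -0.001, -1.0]]
wrist_force: [-0.7, 0.8, -0.2]
opening: 0.0851
grasp_force: 0.0
```

Request:
{"fn": "arm_command", "kwargs": {
  "deltas": [
    [0, 0, 0, 0, 0, 0, 0],
    [0, 0, 0, 0, 0, 0, 0],
    [0, 0, 0, 0, 0, 0, 0.1],
    [0, 0, 0, 0, 0, 0, 0.2],
    [0, 0, 0, 0, 0, 0, 0.3]
  ],
  "grip_force": 40
}}

```text
time: 10.8
tool_pos: [0.6107, -0.1196, 0.0863]
eef_rot: [[0.894, 0.448, 0.002], [0.448, -0.894, -0.001], [0.001, 0.001, -1.0]]
wrist_force: [0.1, -0.7, -0.9]
opening: 0.0592
grasp_force: 0.0
```

Request:
{"fn": "arm_command", "kwargs": {
  "deltas": [
    [0, 0, 0, 0, 0, 0, 0.4],
    [0, 0, 0, 0, 0, 0, 0.5],
    [0, 0, 0, 0, 0, 0, 0.6],
    [0, 0, 0, 0, 0, 0, 0.7],
    [0, 0, 0, 0, 0, 0, 0.8]
  ]
}}

```text
time: 11.3
tool_pos: [0.6104, -0.1196, 0.0856]
eef_rot: [[0.894, 0.448, 0.001], [0.448, -0.894, -0.0], [0.0, 0.001, -1.0]]
wrist_force: [0.2, -0.1, 2.6]
opening: 0.0315
grasp_force: 39.8
```

Request:
{"fn": "arm_command", "kwargs": {
  "deltas": [
    [0, 0, 0, 0, 0, 0, 0.9],
    [0, 0, 0, 0, 0, 0, 0.9],
    [0, 0, 0, 0, 0, 0, 0.9],
    [0, 0, 0, 0, 0, 0, 0.9],
    [0, 0, 0, 0, 0, 0, 0.9]
  ]
}}

```text
time: 11.8
tool_pos: [0.6104, -0.1196, 0.0856]
eef_rot: [[0.894, 0.448, 0.001], [0.448, -0.894, -0.0], [0.0, 0.001, -1.0]]
wrist_force: [0.3, -0.9, 4.4]
opening: 0.0316
grasp_force: 40.0
```

Request:
{"fn": "arm_command", "kwargs": {
  "deltas": [
    [0, 0, -10, 0, 0, 0, 0.9],
    [0, 0, -22, 0, 0, 0, 0.9],
    [0, 0, -26, 0, 0, 0, 0.9],
    [0, 0, -26, 0, 0, 0, 0.9],
    [0, 0, -16, 0, 0, 0, 0.9]
  ]
}}

```text
time: 12.3
tool_pos: [0.6102, -0.1193, 0.1873]
eef_rot: [[0.894, 0.448, 0.001], [0.448, -0.894, -0.0], [0.001, 0.0, -1.0]]
wrist_force: [-0.3, -0.3, -1.7]
opening: 0.0316
grasp_force: 39.8
```

Request:
{"fn": "arm_command", "kwargs": {
  "deltas": [
    [-15, 7, 0, 0, 0, 0, 0.9],
    [-26, 13, 0, 0, 0, 0, 0.9],
    [-30, 14, 0, 0, 0, 0, 0.9],
    [-30, 14, 0, 0, 0, 0, 0.9],
    [-30, 14, 0, 0, 0, 0, 0.9]
  ]
}}

```text
time: 12.8
tool_pos: [0.5184, -0.2342, 0.1839]
eef_rot: [[0.894, 0.448, -0.003], [0.448, -0.894, 0.001], [-0.002, -0.002, -1.0]]
wrist_force: [0.2, -0.0, -2.0]
opening: 0.0316
grasp_force: 39.8
```

Request:
{"fn": "arm_command", "kwargs": {
  "deltas": [
    [-28, 14, 0, 0, 0, 0, 0.9],
    [-17.2, 9.3, 0, 0, 0, 0, 0.9],
    [0, 0, 0, 0, 0, 0, 0.9],
    [0, 0, 0, 0, 0, 0, 0.9],
    [0, 0, 0, 0, 0, 0, 0.9]
  ]
}}

```text
time: 13.3
tool_pos: [0.4906, -0.274, 0.1847]
eef_rot: [[0.894, 0.449, -0.001], [0.449, -0.894, 0.001], [-0.0, -0.001, -1.0]]
wrist_force: [0.7, 0.2, -0.4]
opening: 0.0316
grasp_force: 39.8
```

Run:
```python
from h import *
p,d=capture('side');s=get_state();print(s['tool_pos'],s['opening'])
cv2.imwrite('pics/s5.png',cv2.resize(p[60:210,260:460],None,fx=4,fy=4)[:,:,::-1])
P=cloud('side',d)
for n,z0,z1,r in(('tube',.105,.145,.02),('beaker',.03,.055,.035)):
    Q=P[(P[...,2]>z0)&(P[...,2]<z1)&(np.hypot(P[...,0]-.492,P[...,1]+.275)<r+.01)]
    R=r-.004 if n=='tube' else .03
    g=least_squares(lambda c:np.hypot(Q[:,0]-c[0],Q[:,1]-c[1])-R,[.491,-.275],loss='soft_l1',f_scale=.001);print(n,g.x,len(Q))
p,d=capture('top');print(rim('top',d,(385,175,463,252),.061,.030))
```

```text
[ 0.49092186 -0.27383712  0.18486698] 0.031233354726842553
tube [ 0.48943826 -0.27436319] 235
beaker [ 0.48990033 -0.27367891] 388
(array([ 0.4903, -0.2765]), 54, 0.0001, np.float64(0.0622))
```

View pics/s5.png

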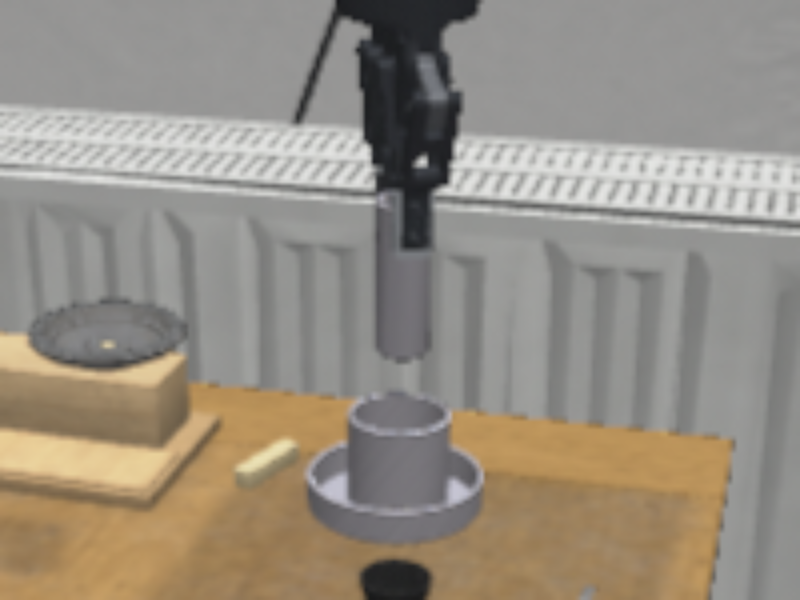

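The narrow cup hangs upright at about (403,275) in the crop, above the beaker at (400,415). They agree to under 1 mm. Lowering.

Request:
{"fn": "arm_command", "kwargs": {
  "deltas": [
    [0, 0, 16, 0, 0, 0, 0.9],
    [0, 0, 20, 0, 0, 0, 0.9],
    [0, 0, 20, 0, 0, 0, 0.9],
    [0, 0, 18, 0, 0, 0, 0.9],
    [0, 0, 12, 0, 0, 0, 0.9]
  ]
}}

```text
time: 13.9
tool_pos: [0.4908, -0.2735, 0.0979]
eef_rot: [[0.893, 0.45, -0.001], [0.45, -0.893, 0.001], [-0.001, -0.001, -1.0]]
wrist_force: [0.1, 0.3, -1.2]
opening: 0.0314
grasp_force: 39.8
```

Request:
{"fn": "arm_command", "kwargs": {
  "deltas": [
    [0, 0, 2, 0, 0, 0, 0.9],
    [0, 0, 1, 0, 0, 0, 0.9],
    [0, 0, 0, 0, 0, 0, 0.9],
    [0, 0, 0, 0, 0, 0, 0.9],
    [0, 0, 0, 0, 0, 0, 0.9]
  ]
}}

```text
time: 14.4
tool_pos: [0.4913, -0.275, 0.0971]
eef_rot: [[0.894, 0.448, 0.001], [0.448, -0.894, -0.001], [0.001, 0.001, -1.0]]
wrist_force: [-0.5, -0.3, -0.9]
opening: 0.032
grasp_force: 39.8
```

Request:
{"fn": "arm_command", "kwargs": {
  "deltas": [
    [0, 0, 1.5, 0, 0, 0, 0.9],
    [0, 0, 1.5, 0, 0, 0, 0.9],
    [0, 0, 1, 0, 0, 0, 0.9],
    [0, 0, 0, 0, 0, 0, 0.9],
    [0, 0, 0, 0, 0, 0, 0.9]
  ]
}}

```text
time: 14.9
tool_pos: [0.4908, -0.2746, 0.0922]
eef_rot: [[0.894, 0.448, -0.0], [0.448, -0.894, 0.0], [-0.0, -0.0, -1.0]]
wrist_force: [0.5, -0.0, -0.8]
opening: 0.0321
grasp_force: 39.8
```

Request:
{"fn": "arm_command", "kwargs": {
  "deltas": [
    [0, 0, 0.5, 0, 0, 0, 0.9],
    [0, 0, 0.5, 0, 0, 0, 0.9],
    [0, 0, 0, 0, 0, 0, 0.9],
    [0, 0, 0, 0, 0, 0, 0.9],
    [0, 0, 0, 0, 0, 0, 0.9]
  ]
}}

```text
time: 15.4
tool_pos: [0.491, -0.2747, 0.0915]
eef_rot: [[0.894, 0.448, 0.0], [0.448, -0.894, -0.0], [0.0, 0.0, -1.0]]
wrist_force: [-0.6, 0.5, 3.0]
opening: 0.0313
grasp_force: 40.0
```

Contact at the expected height (0.0915 m). Releasing and raising.

Request:
{"fn": "arm_command", "kwargs": {
  "deltas": [
    [0, 0, 0, 0, 0, 0, 0.5],
    [0, 0, 0, 0, 0, 0, 0.4],
    [0, 0, 0, 0, 0, 0, 0.2],
    [0, 0, 0, 0, 0, 0, 0],
    [0, 0, 0, 0, 0, 0, 0]
  ]
}}

```text
time: 15.9
tool_pos: [0.4909, -0.2747, 0.0913]
eef_rot: [[0.894, 0.448, 0.0], [0.448, -0.894, -0.0], [-0.0, 0.0, -1.0]]
wrist_force: [0.0, 0.6, 0.0]
opening: 0.0854
grasp_force: 0.0
```

Request:
{"fn": "arm_command", "kwargs": {
  "deltas": [
    [0, 0, -10, 0, 0, 0, 0],
    [0, 0, -25, 0, 0, 0, 0],
    [0, 0, -30, 0, 0, 0, 0],
    [0, 0, -30, 0, 0, 0, 0],
    [0, 0, -15, 0, 0, 0, 0]
  ]
}}

```text
time: 16.4
tool_pos: [0.4919, -0.2754, 0.2051]
eef_rot: [[0.894, 0.448, 0.004], [0.448, -0.894, -0.003], [0.002, 0.004, -1.0]]
wrist_force: [0.0, 0.5, -0.5]
opening: 0.0857
grasp_force: 0.0
```

Request:
{"fn": "arm_command", "kwargs": {
  "deltas": [
    [0, 0, 0, 0, 0, 0, 0],
    [0, 0, 0, 0, 0, 0, 0],
    [0, 0, 0, 0, 0, 0, 0],
    [0, 0, 0, 0, 0, 0, 0],
    [0, 0, 0, 0, 0, 0, 0]
  ]
}}

```text
time: 16.9
tool_pos: [0.4904, -0.2743, 0.2003]
eef_rot: [[0.894, 0.448, -0.002], [0.448, -0.894, 0.001], [-0.001, -0.002, -1.0]]
wrist_force: [0.1, 0.1, 0.6]
opening: 0.0855
grasp_force: 0.0
```

Run:
```python
from h import *
p,d=capture('side')
cv2.imwrite('pics/s6.png',cv2.resize(p[60:210,260:460],None,fx=4,fy=4)[:,:,::-1])
print(rim('side',d,(330,100,385,200),.096,.016))
```

```text
(array([ 0.489 , -0.2735]), 51, 0.0004, np.float64(0.0943))
```

View pics/s6.png

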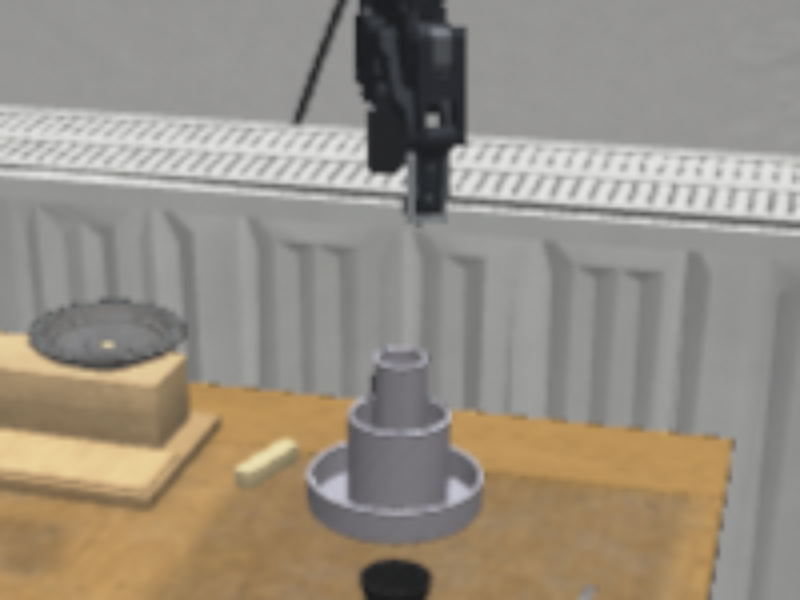

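All three are nested upright: cup rim at about (400,358), beaker rim at (400,415), dish at (395,490). The gripper is clear of them.

```bash
python3 -c "
from plant import *
print(finish_job())"
```

```text
the job is handed in; nothing more can be done
None
```

The beaker is standing in the dish and the narrow cup in the beaker, both upright and let go with the arm clear, and I handed the job in at about 17 s of the 58 s allowed; the interface gave no verdict.

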